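# Sweep the trap nuts into the under-sink drawer and shut it

### The arm

A 6-joint arm with a two-finger parallel gripper is mounted at the origin on the work surface. World frame = base frame: x ahead of the robot, y to its left, z up, the work surface at z = 0. Lengths are in m, angles in rad, forces in N, time in s.
With the tool pointing down it reaches from about 0.35 to 0.975 m from the base axis. Payload 4.9 kg.
Tool frame: the origin (TCP) lies at the very end of the fingers, on their centre line; the grasp point (between the pads) lies 19 mm behind it (ctrl.grip_point_offset is the distance from the TCP to the grasp point, in m); z points along the fingers, y is the line along which they close (so a half turn about z gives the same grasp; the last joint's range is limited). The gripper opens to 85 mm and grips with 20 to 120 N. Pads are 22 mm wide; open, the fingers measure 114 mm over their backs; the gripper's body (76 mm by 85 mm) begins 54 mm behind the grasp point. The pads swing forward as they close: fully open they stand 13 mm farther back than shut.
Start: joints at [-1.316, 0.053, 1.613, -0, 1.476, -0.119], TCP at [0.228, -0.582, 0.2] pointing down, gripper open.
Joint ranges: [-3.01, 3.01], [-1.01, 2.22], [0.06, 2.58], [-1.02, 4.17], [0.09, 2.62], [-3.14, 3.14]. Speed limits (rad/s): [2.57, 2.57, 3.14, 3.14, 3.14, 3.14].

### API

Orientations are given as a rotation vector (axis times angle).
In Python, from station import ctrl gives the robot as it stands.
- The arm moves only by the tool send_rows, never from a script. Its argument "rows" is a list of rows, each a list of 3 entries, a list of its own where there are three numbers: the finger opening in cm, from 0 to 8.54, then the shift along the tool's x, y, z in cm, then the turn about the tool's z in degrees. A call has 1 to 10 rows; each row shifts and turns the commanded pose from where the row before left it, along the tool's axes as they then stand; what a row does not reach is not made up. A row lasts 1/8 s, in which the tool goes at most 62.5 mm and 10.7 degrees, less where a joint would pass 70% of its speed; a pose out of reach is approached as far as the arm can. A call with a gripper value outside its range is refused whole. The fingers move at their own pace and stop on an object; "newtons" is the grip in N (left out, the last holds). Time passes only in rows, so rows that do not move let the fingers close. It gives the time, the measured TCP pose, the force, the opening and the grip force at its end, in the units of the state.
- ctrl.get_obs(): the state, without advancing time (a new reading comes with each control period).
- ctrl.get_image(name): name is "side" or "top" or "wrist"; returns a dict with "frame" (420x560x3 uint8, red, green, blue), "range_z" (420x560 float32, m along the optical axis (not along the pixel's ray), 0 where there is no reading), "fx", "fy", "cx", "cy" (pixels), "cam_to_world" (4x4, takes a point from camera to world coordinates). Camera axes: x right, y down, z forward; pixel columns grow to the right and rows downward; lengths in m; the calibration is good to about 2 mm. The wrist camera is an equidistant fisheye: a pixel r from the principal point sees the ray r / f radians off the axis. A picture is of the moment at which its call begins.
- ctrl.finish_job(): hands the job in; it is judged then, once.
The state is a dict: "t": time; "q": joint angles; "dq": joint speeds; "effort": joint torques, N m; "tool_pos": TCP position; "tool_rot": TCP orientation; "contact_force": force on the tool from outside, world axes, zero at the start; "wrist_torque": the same for the moment, N m; "opening": finger opening in m; "grip_force": force on a finger pad.
Only numpy, scipy, OpenCV 4.12 (cv2) and the standard library are available. Lean on these libraries where they do the work, as an engineer would, in place of code of your own. Each camera call takes 0.05 s, during which the arm holds its last target. There are 200 camera calls.

### The job

With the fingertips, sweep the three chrome trap nuts off the top of the blue shelf insert, over its front edge, so that they drop into the open drawer below; then push the drawer fully shut. Only push the nuts: do not pinch, lift or carry them. Leave the pepper jar and the scouring pad dish beside them, and everything else in the cupboard, standing where it is.

Things in the scene. Friction and masses are not known exactly. Their poses are not given: they have to be found in the camera images.
- insert: Blue plastic shelf insert fixed on the plywood floor, 260 mm deep (its x), 360 mm wide (its y), top surface 90 mm above the floor. Origin: centre of its underside; its x axis points from the front (robot side) to the back, y to the left, z up. Side and back rims stand 7 mm above the top; the front edge (x = -130 mm) has no rim. Turned by up to 0.15 rad from square to the robot.
- front_edge (a point): Middle of the front edge of the insert's top surface; axes as insert.
- drawer (a joint): The insert's sliding drawer, open at the start: 0 = fully shut, value in m = how far it has slid out towards the insert's -x (towards the robot), 0.125 at most. It slides with about 1.5 N of friction and stays where it is left; no spring and no latch.
- drawer_floor (a point): Centre of the drawer's inner floor (12 mm above the plywood), moving with the drawer; axes as insert. The inside reaches from -127 to +121 mm in x and 164 mm to each side in y; the walls stand 42 mm above the inner floor. The part of the drawer that is slid out in front of the insert's front edge is open to above.
- drawer_face (a point): Centre of the outer (robot-side) face of the drawer's flat front panel, moving with the drawer; axes as insert. The panel is 350 mm wide, 66 mm high (from 8 to 74 mm above the plywood), 8 mm thick; with the drawer shut its outer face stands 20 mm in front of the insert's front edge. Push it towards +x of the insert to shut the drawer.
- nut_large: Chrome trap nut, a hexagonal ring lying flat on the insert's top: 44 mm across flats, 51 mm across corners, 18 mm high, about 80 g. Origin: centre of its underside.
- nut_middle: Chrome trap nut, the same shape: 40 mm across flats, 46 mm across corners, 16 mm high, about 65 g. Origin: centre of its underside.
- nut_small: Chrome trap nut, the same shape: 36 mm across flats, 42 mm across corners, 15 mm high, about 50 g. Origin: centre of its underside.
- jar: Bystander: glass pepper jar with a black twist cap, 39 mm diameter, 68 mm high, standing on the insert's top in the row of nuts (at a different place in the row each time; neighbours in the row stand about 75 mm apart, centre to centre). Origin: centre of its underside.
- dish: Bystander: round steel dish with a scouring pad, 84 mm diameter, 26 mm high, on the back half of the insert's top, behind the row. Origin: centre of its underside.
- dustpan: Bystander: red dustpan, 190 x 210 mm, about 61 mm high with its handle, flat on the plywood to the right. Origin: middle of the pan's underside.
- spoon: Bystander: wooden spoon, 260 mm long, lying on the plywood to the left. Origin: on its underside, near mid-length; handle towards its -x.
- spray: Bystander: white bottle, 72 mm diameter, 200 mm high, on the plywood to the left of the insert. Origin: centre of its underside.
- tin: Bystander: tin, 74 mm diameter, 110 mm high, on the plywood to the right of the insert. Origin: centre of its underside.
Not all that is in view belongs to the job. What is shaped like the nut_large but purple is not meant. What is shaped like the nut_small but red is not meant.

How it is judged:
By the outcome, as a careful person would: the job done as asked, in the order asked, and still so for the second after the job is handed in, with the robot touching nothing.
It also fails if it takes over 61 s, if anything falls off the work surface, if the arm or the gripper's body presses on something with over 40 N, if the wrist force passes 120 N, or if a joint passes its speed limit or range.

## Working session

There is one attempt and no reset: what is moved stays moved. The work goes in short steps, Python scripts to look and compute and a tool call to move; the robot and the scene stay as the last step left them, time stands still between calls to the robot, and variables do not carry over. Pictures are saved under pics/ and viewed, at most 10 in all, crops included, and the job is handed in when it is done.

Besides the shell and the picture viewer there is one more tool, called after ">>>" in YAML: its name, and indented under it one key for each argument. send_rows: Moves the arm, as the interface text tells. Its arguments: {"type":"object","properties":{"rows":{"type":"array","items":{"type":"array"}},"newtons":{"type":"number"}},"required":["rows"]}

```bash
mkdir -p pics; ls; python3 - <<'E'
from station import ctrl
import cv2,numpy as np
for n in("top","side"):
    d=ctrl.get_image(n); cv2.imwrite(f"pics/{n}0.png",d["frame"][:,:,::-1]); np.savez(f"{n}0.npz",**d)
    print(n,d["fx"],d["cx"],d["cy"],np.round(d["cam_to_world"],3).tolist())
o=ctrl.get_obs(); print(o["t"],o["tool_pos"],o["tool_rot"],o["opening"])
E
```

```text
pics
top 434.0132856754779 279.6498449766305 207.74502592144898 [[-0.002, -0.993, 0.119, 0.444], [-1.0, 0.004, 0.015, -0.018], [-0.015, -0.119, -0.993, 1.366], [0.0, 0.0, 0.0, 1.0]]
side 379.52182163550674 279.4132129981677 206.30979058132638 [[-0.762, -0.314, 0.566, -0.036], [-0.647, 0.403, -0.647, 0.662], [-0.024, -0.859, -0.511, 0.62], [0.0, 0.0, 0.0, 1.0]]
0.1 [ 0.22805973 -0.58123295  0.19897911] [-3.08505575e+00 -5.83344617e-01  1.77725428e-04] 0.08525552580555285
```

View pics/top0.png

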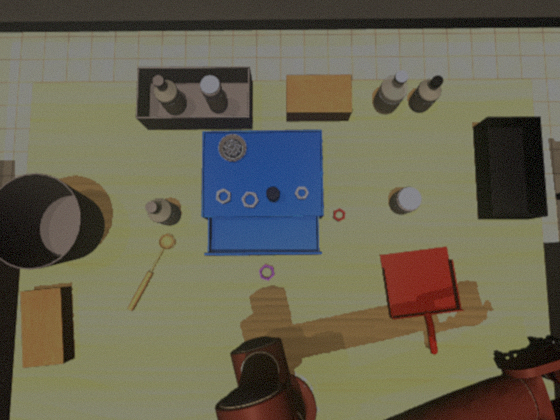

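View pics/side0.png

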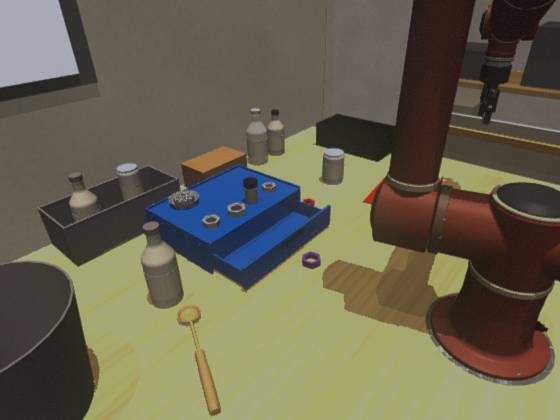

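Top view: the chrome nuts are at (223,197), (250,199) and (302,192) on the blue top, with the jar at (273,193) and the dish at (232,148). The red ring (339,215) and purple ring (267,271) lie on the plywood, so they aren't the ones meant. The three silver ones on the insert fit the description. Next I'll measure and confirm in one crop.

```bash
cat > h.py <<'E'
import numpy as np,cv2
def world(d):
    v,u=np.mgrid[:420,:560]; z=d["range_z"]
    P=np.stack([(u-d["cx"])/d["fx"]*z,(v-d["cy"])/d["fy"]*z,z],-1)
    T=d["cam_to_world"]; return P@T[:3,:3].T+T[:3,3]
def cast(d,u,v,h):
    T=d["cam_to_world"]; r=T[:3,:3]@np.array([(u-d["cx"])/d["fx"],(v-d["cy"])/d["fy"],1]); t=T[:3,3]
    return t+r*(h-t[2])/r[2]
def nuts(d,top,pr=True):
    W=world(d); hsv=cv2.cvtColor(d["frame"],cv2.COLOR_RGB2HSV)
    m=((hsv[...,1]<120)).astype(np.uint8); m[:125]=0;m[258:]=0;m[:,:203]=0;m[:,325:]=0
    n,l,s,c=cv2.connectedComponentsWithStats(m)
    for i in range(1,n):
        if s[i,4]>15:
            x,y,w,h,a=s[i]; cu,cv=x+w/2-.5,y+h/2-.5
            print("px",cu,cv,"wh",w,h,"a",a,"xyz",np.round(cast(d,cu,cv,top+.012),4),"zmed",np.round(np.median(W[l==i][:,2]),3))
E
python3 - <<'E'
from h import *
d=dict(np.load("top0.npz")); W=world(d)
print("floor z",np.median(W[300:330,180:220,2]),"top z",np.median(W[165:180,260:310,2]), "drawer",np.median(W[225:245,230:300,2]))
hsv=cv2.cvtColor(d["frame"],cv2.COLOR_RGB2HSV)
b=((hsv[...,0]>105)&(hsv[...,0]<125)&(hsv[...,1]>150))
z0=np.median(W[300:330,180:220,2])
t=(b&(abs(W[...,2]-z0-.09)<.012)).astype(np.uint8)
t=cv2.morphologyEx(t,cv2.MORPH_CLOSE,np.ones((25,25)))
c=max(cv2.findContours(t,0,2)[0],key=cv2.contourArea)
w=np.array([cast(d,u,v,z0+.095)[:2] for u,v in c[:,0]],np.float32)*1000
print("insert rect",cv2.minAreaRect(w),np.round(cv2.boxPoints(cv2.minAreaRect(w))))
f=(b&(W[...,2]-z0<.08)&(W[...,2]-z0>.06)); v,u=np.nonzero(f); k=v>240
p=W[f][k]; print("panel top n",k.sum(),np.polyfit(p[:,1],p[:,0],1),p.min(0),p.max(0))
nuts(d,z0+.09)
cv2.imwrite("pics/crop.png",cv2.resize(d["frame"][120:285,190:350,::-1],None,fx=3.6,fy=3.6,interpolation=cv2.INTER_CUBIC))
E
```

```text
floor z 0.0011906858320893665 top z 0.0906451669922913 drawer 0.012818213493447805
insert rect ((701.5497436523438, 52.69109344482422), (257.70318603515625, 354.07281494140625), 0.6855500340461731) [[ 571.  228.]
 [ 575. -126.]
 [ 833. -123.]
 [ 828.  231.]]
panel top n 156 [-0.00963323  0.46559186] [ 0.4617907  -0.106398    0.06925939] [0.46766507 0.21120156 0.08004706]
px 263.5 191.0 wh 122 133 a 1964 xyz [0.6458 0.0479 0.1032] zmed 0.002
px 232.0 147.5 wh 29 28 a 636 xyz [0.7776 0.1422 0.1032] zmed 0.107
px 272.5 194.0 wh 12 15 a 141 xyz [0.6367 0.0214 0.1032] zmed 0.159
px 301.0 192.5 wh 15 14 a 122 xyz [ 0.6408 -0.0625  0.1032] zmed 0.104
px 223.0 195.5 wh 15 16 a 144 xyz [0.6329 0.1672 0.1032] zmed 0.105
px 249.5 199.0 wh 18 17 a 155 xyz [0.6222 0.089  0.1032] zmed 0.107
```

View pics/crop.png

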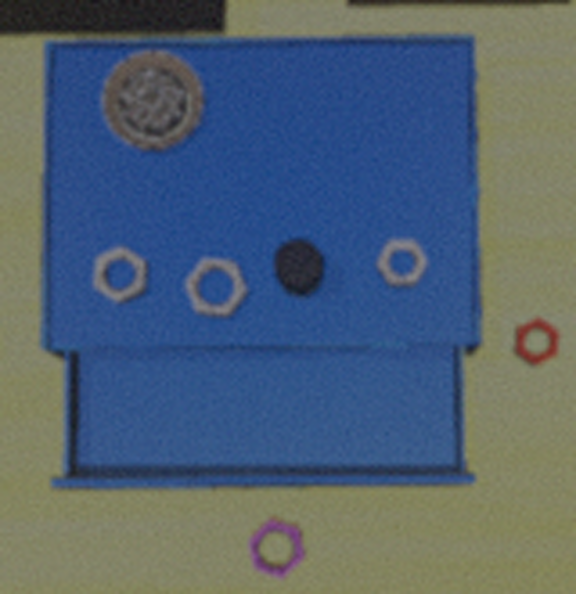

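The crop confirms three silver hex rings on the blue top: two left of the black-capped jar and one right of it. The insert is nearly square to the robot (yaw ≈ 0.01). The open drawer gap runs from about x = 0.47 to 0.57. I'll go for the right-hand nut first.

>>> send_rows:
  rows:
    - [2,[0,0,0],10.4]
    - [2,[0,0,0],10.4]
    - [2,[3.3,-3.7,0],0]
    - [2,[3.3,-3.7,0],0]
    - [2,[3.3,-3.7,0],0]
    - [2,[3.3,-3.7,0],0]
    - [2,[3.3,-3.7,0],0]
    - [2,[3.3,-3.7,0],0]
    - [2,[3.3,-3.7,0],0]
    - [2,[3.3,-3.7,0],0]
  newtons: 30

```text
t: 1.35
tool_pos: [0.4897, -0.2815, 0.1996]
tool_rot: [-3.141, -0.017, 0.001]
contact_force: [0.5, 0.7, -0.0]
opening: 0.0198
grip_force: 0.0
```

>>> send_rows:
  rows:
    - [2,[3.3,-3.7,0],0]
    - [2,[3.3,-3.7,0],0]
    - [2,[3.3,-3.7,0],0]
    - [2,[3.3,-3.7,0],0]
    - [2,[3.3,-3.7,0],0]
    - [2,[3.3,-3.0,0],0]
    - [2,[0,0,3],0]
    - [2,[0,0,3],0]
    - [2,[0,0,0],0]

```text
t: 2.48
tool_pos: [0.6821, -0.0652, 0.1356]
tool_rot: [-3.14, -0.017, 0.012]
contact_force: [-0.6, 0.4, 0.4]
opening: 0.0199
grip_force: 0.0
```

>>> send_rows:
  rows:
    - [2,[0.8,-0.2,1],0]
    - [2,[0,0,1],0]
    - [2,[0,0,1],0]
    - [2,[0,0,0.5],0]
    - [2,[0,0,0.3],0]
    - [2,[0,0,0],0]

```text
t: 3.22
tool_pos: [0.6926, -0.0638, 0.102]
tool_rot: [-3.142, -0.017, 0.0]
contact_force: [-0.6, -0.4, 0.8]
opening: 0.02
grip_force: 0.0
```

```bash
python3 - <<'E'
from station import ctrl
import cv2,numpy as np
a=ctrl.get_image("side")["frame"][140:280,130:350,::-1]
b=ctrl.get_image("wrist")["frame"][:,:,::-1]
a=cv2.resize(a,(560,356)); b=cv2.resize(b,(240,180))
cv2.imwrite("pics/s1.png",np.hstack([a,cv2.copyMakeBorder(b,0,176,0,0,0)]))
print(ctrl.get_obs()["tool_pos"])
E
```

```text
[ 0.69287296 -0.06383213  0.10251043]
```

View pics/s1.png

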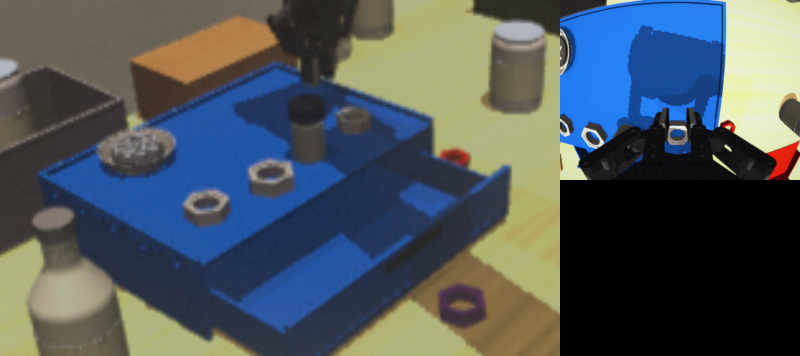

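The side view shows the fingers lowered behind the right nut. In the wrist view the nut sits centred between the fingertips. Sweep it.

>>> send_rows:
  rows:
    - [2,[0,0,0.5],0]
    - [2,[-1.0,0,0],0]
    - [2,[-1.2,0,0],0]
    - [2,[-1.2,0,0],0]
    - [2,[-1.2,0,0],0]
    - [2,[-1.2,0,0],0]
    - [2,[-1.2,0,0],0]

```text
t: 4.2
tool_pos: [0.6218, -0.0646, 0.0972]
tool_rot: [3.141, 0.017, 0.0]
contact_force: [0.4, -0.2, 0.4]
opening: 0.0202
grip_force: 0.0
```

>>> send_rows:
  rows:
    - [2,[-1.2,0,0],0]
    - [2,[-1.2,0,0],0]
    - [2,[-1.2,0,0],0]
    - [2,[-1.2,0,0],0]
    - [2,[-1.0,0,0],0]
    - [2,[0,0,0],0]
    - [2,[0,0,0],0]

```text
t: 5.08
tool_pos: [0.5649, -0.0652, 0.0973]
tool_rot: [3.141, 0.017, 0.001]
contact_force: [0.5, -0.3, -0.4]
opening: 0.0199
grip_force: 0.0
```

```bash
python3 - <<'E'
from station import ctrl
import cv2,numpy as np
a=ctrl.get_image("side")["frame"][140:280,130:350,::-1]
b=ctrl.get_image("wrist")["frame"][:,:,::-1]
a=cv2.resize(a,(480,305)); b=cv2.resize(b,(320,240))
cv2.imwrite("pics/s2.png",np.hstack([a,cv2.copyMakeBorder(b,0,65,0,0,0)]))
E
```

```text
(no output)
```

View pics/s2.png

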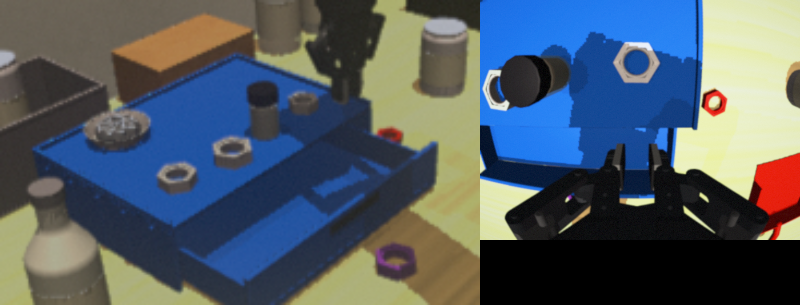

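The nut hasn't moved: the part-open fingertips stand back from the TCP and passed over it. I'll repeat with the fingers shut, so the tips are at the TCP.

>>> send_rows:
  rows:
    - [0,[0,0,-3],0]
    - [0,[4.5,0,-1],0]
    - [0,[4.5,0,0],0]
    - [0,[3.5,-0.1,0],0]
    - [0,[0,0,2],0]
    - [0,[0,0,1.2],0]
    - [0,[0,0,0.6],0]
    - [0,[0,0,0.2],0]
    - [0,[0,0,0],0]

```text
t: 6.3
tool_pos: [0.6896, -0.0629, 0.0976]
tool_rot: [3.141, 0.017, 0.001]
contact_force: [0.8, -0.3, -1.2]
opening: -0.0003
grip_force: 0.0
```

>>> send_rows:
  rows:
    - [0,[0,0,0.2],0]
    - [0,[-1.0,0,0],0]
    - [0,[-1.2,0,0],0]
    - [0,[-1.2,0,0],0]
    - [0,[-1.2,0,0],0]
    - [0,[-1.2,0,0],0]

```text
t: 7.05
tool_pos: [0.6307, -0.0635, 0.0952]
tool_rot: [3.142, 0.017, 0.0]
contact_force: [-0.0, 0.3, -0.3]
opening: 0.0001
grip_force: 0.0
```

```bash
cat > look.py <<'E'
from station import ctrl
import cv2,numpy as np,sys
a=ctrl.get_image("side")["frame"][140:280,130:350,::-1]
b=ctrl.get_image("wrist")["frame"][:,:,::-1]
a=cv2.resize(a,(480,305)); b=cv2.resize(b,(320,240))
cv2.imwrite(sys.argv[1],np.hstack([a,cv2.copyMakeBorder(b,0,65,0,0,0)]))
E
python3 look.py pics/s3.png
```

```text
(no output)
```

View pics/s3.png

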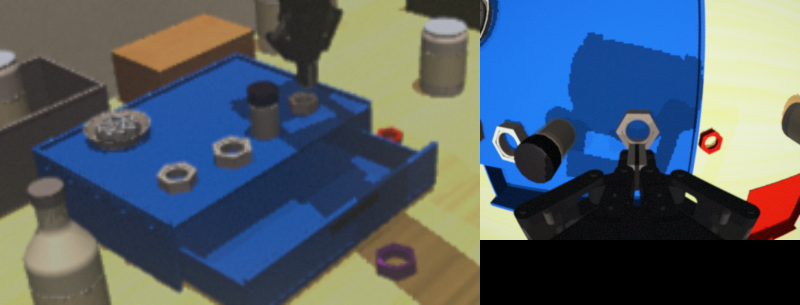

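```bash
python3 - <<'E'
from station import ctrl
from h import *
d=ctrl.get_image("side"); t=ctrl.get_image("top"); o=ctrl.get_obs()
def proj(d,p):
    T=d["cam_to_world"]; c=T[:3,:3].T@(np.array(p)-T[:3,3]); return np.round([d["fx"]*c[0]/c[2]+d["cx"],d["fy"]*c[1]/c[2]+d["cy"],c[2]],3)
p=o["tool_pos"]; print(p)
print("tcp side",proj(d,p),"top",proj(t,p),"nut by old side",proj(d,[.6408,-.0625,.098]))
W=world(d); Wt=world(t)
g=d["frame"].astype(int); dark=(g.max(2)<70)
for r in range(160,200,2):
    k=np.nonzero(dark[r,250:290])[0]+250
    if len(k): print(r,k.min(),k.max(),np.round(np.median(W[r,k],0),3))
# chrome nut in side
hsv=cv2.cvtColor(d["frame"],cv2.COLOR_RGB2HSV)
m=((hsv[...,1]<120)&(W[...,2]>.097)&(W[...,2]<.112)&(W[...,0]>.57)&(W[...,0]<.7)).astype(np.uint8)
n,l,s,c=cv2.connectedComponentsWithStats(m)
for i in range(1,n):
    if s[i,4]>10: print("side nut",s[i],np.round((W[l==i].min(0)+W[l==i].max(0))/2,3))
cv2.imwrite("pics/s4.png",np.hstack([cv2.resize(d["frame"][150:210,230:300,::-1],(420,360),interpolation=2),cv2.resize(t["frame"][160:240,265:345,::-1],(360,360),interpolation=2)]))
E
```

```text
[ 0.63160556 -0.06350437  0.09531883]
tcp side [270.222 188.955   1.115] top [301.287 195.975   1.283] nut by old side [267.627 187.378   1.118]
160 254 280 [ 0.618 -0.049  0.197]
162 256 279 [ 0.618 -0.05   0.19 ]
164 258 276 [ 0.618 -0.051  0.184]
166 260 275 [ 0.618 -0.041  0.179]
168 265 273 [ 0.616 -0.051  0.171]
170 266 274 [ 0.622 -0.056  0.161]
172 266 274 [ 0.623 -0.056  0.155]
174 266 274 [ 0.622 -0.054  0.148]
176 266 274 [ 0.624 -0.058  0.142]
178 250 274 [ 0.629 -0.054  0.137]
180 250 278 [ 0.625 -0.025  0.144]
182 250 257 [0.616 0.02  0.157]
184 250 257 [0.613 0.023 0.153]
186 250 275 [0.617 0.02  0.146]
188 250 275 [ 0.619 -0.015  0.122]
190 256 274 [ 0.621 -0.055  0.094]
192 253 269 [0.614 0.018 0.126]
194 251 256 [0.613 0.025 0.123]
196 252 289 [0.613 0.019 0.115]
198 250 289 [0.612 0.012 0.105]
side nut [376 122  22   7  28] [ 0.62  -0.772  0.099]
side nut [364 134  19   4  24] [ 0.604 -0.629  0.099]
side nut [323 149  22  12 190] [ 0.618 -0.378  0.105]
side nut [262 182  14   9  86] [ 0.638 -0.063  0.102]
side nut [245 196  13   7  61] [0.625 0.024 0.105]
side nut [228 203  17  13 155] [0.618 0.088 0.104]
side nut [202 215  18  12 142] [0.629 0.165 0.102]
side nut [142 266  10  10  43] [0.585 0.382 0.105]
side nut [  0 313  62  17 417] [0.625 0.593 0.105]
```

View pics/s4.png

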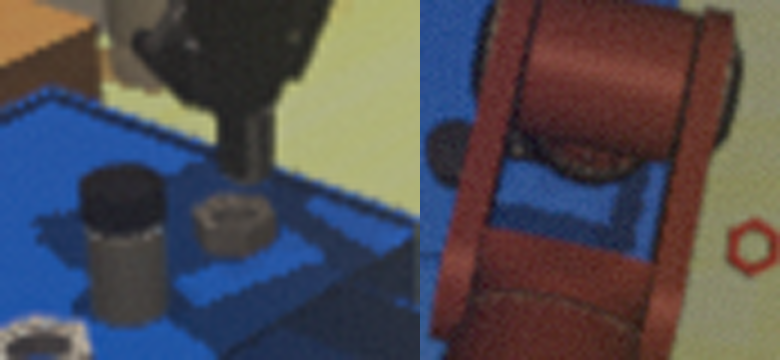

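The side crop shows the fingertip ending at about row 180, while the reported TCP projects to row 189. So the real tips hang about 29 mm above the reported TCP, and the nut is still at (0.638, -0.063). I'll go behind the nut and feel for the surface gently.

>>> send_rows:
  rows:
    - [0,[0,0,-2],0]
    - [0,[3,0,0],0]
    - [0,[2.8,0,0],0]
    - [0,[0,0,2],0]
    - [0,[0,0,1],0]
    - [0,[0,0,0.6],0]
    - [0,[0,0,0],0]

```text
t: 8.12
tool_pos: [0.6885, -0.0627, 0.0781]
tool_rot: [-3.141, -0.017, 0.003]
contact_force: [-0.2, -0.4, -0.0]
opening: -0.0
grip_force: 0.0
```

>>> send_rows:
  rows:
    - [0,[0,0,0.4],0]
    - [0,[0,0,0.2],0]
    - [0,[0,0,0],0]

```text
t: 8.5
tool_pos: [0.6896, -0.0629, 0.0731]
tool_rot: [3.142, 0.017, -0.0]
contact_force: [0.9, 0.0, 0.7]
opening: 0.0002
grip_force: 0.0
```

```bash
python3 - <<'E'
from station import ctrl
from h import *
o=ctrl.get_obs(); p=o["tool_pos"]; d=ctrl.get_image("side")
T=d["cam_to_world"]
def proj(p):
    c=T[:3,:3].T@(np.array(p)-T[:3,3]); return d["fx"]*c[0]/c[2]+d["cx"],d["fy"]*c[1]/c[2]+d["cy"]
print(p,o["contact_force"],o["opening"])
for z in(.07,.09,.1,.11,.12): print(z,np.round(proj([p[0]-.008,p[1]+.01,z]),1))
W=world(d); u=int(round(proj(p)[0])); 
for r in range(158,190): print(r,u,d["frame"][r,u-2:u+3].mean(0).round(),np.round(np.median(W[r,u-2:u+3],0),3))
E
```

```text
[ 0.68959842 -0.06285814  0.07311889] [8.77819250e-01 5.88114830e-05 7.09233072e-01] 0.00015966635240823292
0.07 [255.8 192.9]
0.09 [255.5 187. ]
0.1 [255.3 184.1]
0.11 [255.1 181.1]
0.12 [254.9 178.1]
158 256 [39. 39. 36.] [ 0.671 -0.047  0.189]
159 256 [39. 38. 36.] [ 0.671 -0.051  0.184]
160 256 [39. 37. 35.] [ 0.672 -0.053  0.18 ]
161 256 [39. 38. 36.] [ 0.671 -0.052  0.178]
162 256 [40. 39. 38.] [ 0.673 -0.051  0.175]
163 256 [41. 39. 38.] [ 0.673 -0.05   0.17 ]
164 256 [40. 39. 38.] [ 0.676 -0.052  0.169]
165 256 [39. 38. 38.] [ 0.678 -0.056  0.163]
166 256 [39. 38. 37.] [ 0.677 -0.054  0.16 ]
167 256 [40. 38. 37.] [ 0.677 -0.056  0.156]
168 256 [39. 39. 37.] [ 0.677 -0.055  0.153]
169 256 [39. 38. 38.] [ 0.678 -0.053  0.151]
170 256 [43. 42. 40.] [ 0.678 -0.053  0.148]
171 256 [49. 48. 46.] [ 0.68  -0.058  0.142]
172 256 [49. 48. 46.] [ 0.681 -0.058  0.139]
173 256 [50. 48. 46.] [ 0.682 -0.056  0.135]
174 256 [49. 47. 46.] [ 0.682 -0.058  0.132]
175 256 [52. 49. 49.] [ 0.68  -0.057  0.129]
176 256 [51. 48. 48.] [ 0.681 -0.057  0.126]
177 256 [49. 47. 47.] [ 0.679 -0.057  0.122]
178 256 [48. 47. 47.] [ 0.678 -0.057  0.119]
179 256 [48. 47. 47.] [0.624 0.003 0.158]
180 256 [45. 43. 45.] [0.62  0.008 0.157]
181 256 [40. 41. 45.] [0.616 0.011 0.157]
182 256 [36. 40. 50.] [0.614 0.011 0.154]
183 256 [34. 38. 50.] [0.614 0.011 0.151]
184 256 [36. 39. 50.] [0.613 0.013 0.149]
185 256 [33. 38. 49.] [0.612 0.014 0.146]
186 256 [34. 39. 52.] [0.612 0.014 0.144]
187 256 [45. 54. 75.] [0.614 0.012 0.139]
188 256 [ 67.  82. 112.] [0.613 0.016 0.139]
189 256 [ 68.  81. 107.] [0.614 0.013 0.133]
```

>>> send_rows:
  rows:
    - [0,[0,0,0.3],0]
    - [0,[0,0,0.2],0]
    - [0,[0,0,0],0]

```text
t: 8.93
tool_pos: [0.6894, -0.0628, 0.0677]
tool_rot: [-3.141, -0.017, 0.001]
contact_force: [0.3, -0.1, 0.1]
opening: -0.0
grip_force: 0.0
```

>>> send_rows:
  rows:
    - [0,[0,0,0.2],0]
    - [0,[0,0,0],0]

```text
t: 9.18
tool_pos: [0.6895, -0.0628, 0.0659]
tool_rot: [-3.141, -0.017, 0.001]
contact_force: [0.1, 0.1, -0.2]
opening: 0.0004
grip_force: 0.0
```

>>> send_rows:
  rows:
    - [0,[0,0,0.2],0]
    - [0,[0,0,0],0]

```text
t: 9.43
tool_pos: [0.6895, -0.0628, 0.0638]
tool_rot: [-3.141, -0.017, 0.001]
contact_force: [-0.0, 0.4, -0.2]
opening: -0.0
grip_force: 0.0
```

>>> send_rows:
  rows:
    - [0,[0,0,0.1],0]
    - [0,[0,0,0],0]

```text
t: 9.68
tool_pos: [0.6896, -0.0628, 0.063]
tool_rot: [-3.142, -0.017, 0.0]
contact_force: [0.3, -0.4, -0.1]
opening: -0.0004
grip_force: 0.0
```

>>> send_rows:
  rows:
    - [0,[0,0,0.1],0]
    - [0,[0,0,0],0]

```text
t: 9.93
tool_pos: [0.6896, -0.0628, 0.062]
tool_rot: [-3.142, -0.017, 0.0]
contact_force: [-0.0, 1.1, -0.1]
opening: 0.0001
grip_force: 0.0
```

>>> send_rows:
  rows:
    - [0,[-1.0,0,0],0]
    - [0,[-1.2,0,0],0]
    - [0,[-1.2,0,0],0]
    - [0,[-1.2,0,0],0]
    - [0,[0,0,0],0]

```text
t: 10.55
tool_pos: [0.6426, -0.0633, 0.0621]
tool_rot: [-3.141, -0.017, 0.001]
contact_force: [-0.1, -0.1, -0.0]
opening: 0.0
grip_force: 0.0
```

```bash
cat > sn.py <<'E'
from station import ctrl
from h import *
d=ctrl.get_image("side"); W=world(d); print(np.round(ctrl.get_obs()["tool_pos"],4))
hsv=cv2.cvtColor(d["frame"],cv2.COLOR_RGB2HSV)
m=((hsv[...,1]<120)&(hsv[...,2]>60)&(W[...,2]>.015)&(W[...,2]<.112)&(W[...,0]>.46)&(W[...,0]<.7)&(W[...,1]>-.13)&(W[...,1]<.23)).astype(np.uint8)
n,l,s,c=cv2.connectedComponentsWithStats(m)
for i in range(1,n):
    if s[i,4]>10: print("side",s[i],np.round((W[l==i].min(0)+W[l==i].max(0))/2,3))
E
python3 sn.py
```

```text
[ 0.6432 -0.0633  0.0623]
side [273 177   7   5  15] [ 0.662 -0.124  0.094]
side [264 182  20  14 158] [ 0.626 -0.078  0.101]
side [278 186  44  32 424] [ 0.557 -0.078  0.056]
side [245 196  13   8  68] [0.624 0.025 0.102]
side [227 202  19  16 227] [0.632 0.074 0.099]
side [321 209  10   6  26] [ 0.461 -0.102  0.061]
side [202 214  18  15 209] [0.642 0.156 0.099]
side [316 214  14  16  81] [ 0.462 -0.091  0.044]
side [189 243   9  12  38] [0.633 0.229 0.051]
side [201 243  44  45 479] [0.53  0.222 0.05 ]
```

The nut is moving with the fingers now. Continue over the edge.

>>> send_rows:
  rows:
    - [0,[-1.2,0,0],0]
    - [0,[-1.2,0,0],0]
    - [0,[-1.2,0,0],0]
    - [0,[-1.2,0,0],0]
    - [0,[-1.2,0,0],0]
    - [0,[-1.2,0,0],0]
    - [0,[-1.0,0,0],0]
    - [0,[0,0,0],0]
    - [0,[0,0,0],0]

```text
t: 11.72
tool_pos: [0.5619, -0.0642, 0.0623]
tool_rot: [3.141, 0.017, 0.001]
contact_force: [0.4, -0.0, -0.4]
opening: 0.0002
grip_force: 0.0
```

```bash
python3 look.py pics/s5.png
```

```text
(no output)
```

View pics/s5.png

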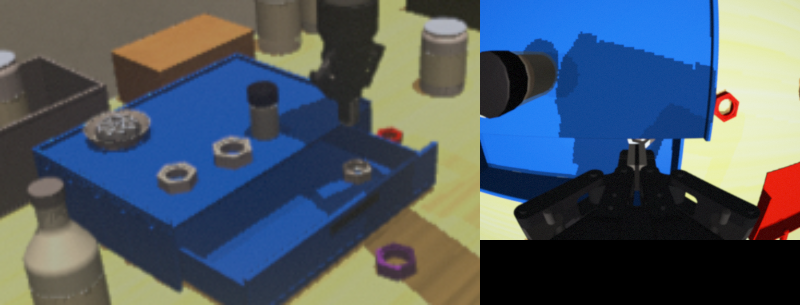

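>>> send_rows:
  rows:
    - [0,[0.4,0,-2],0]
    - [0,[0,0,-4],0]
    - [0,[0,0,-4],0]
    - [0,[3,-4,0],0]
    - [0,[3,-4,0],0]
    - [0,[3,-4,0],0]
    - [0,[1.5,-3.2,0],0]
    - [0,[0,0,4],0]
    - [0,[0,0,0],0]

```text
t: 12.95
tool_pos: [0.6671, 0.0895, 0.1193]
tool_rot: [3.141, 0.018, -0.01]
contact_force: [0.0, -0.7, 0.3]
opening: -0.0002
grip_force: 0.0
```

```bash
cat >> sn.py <<'E'
T=d["cam_to_world"]
for p in([.52,-.064,.025],[.54,-.064,.09]):
    c=T[:3,:3].T@(np.array(p)-T[:3,3]); print(p,d["fx"]*c[0]/c[2]+d["cx"],d["fy"]*c[1]/c[2]+d["cy"])
E
python3 sn.py
```

```text
[0.6683 0.0891 0.1214]
side [298 186   3  16  18] [ 0.569 -0.124  0.072]
side [289 195   9   6  20] [ 0.588 -0.102  0.068]
side [245 196  13   9  54] [0.623 0.025 0.101]
side [296 201  24  16 136] [ 0.534 -0.115  0.036]
side [227 202  19  16 191] [0.633 0.074 0.099]
side [310 205  21  30 167] [ 0.461 -0.078  0.045]
side [287 213  13  11 111] [ 0.55  -0.069  0.023]
side [202 214  18  15 194] [0.642 0.157 0.098]
side [303 228   8   8  19] [ 0.461 -0.013  0.045]
side [205 248   8  22  61] [0.579 0.224 0.048]
side [214 258  28  22 151] [0.522 0.217 0.034]
side [239 269   5   5  12] [0.47  0.222 0.06 ]
[0.52, -0.064, 0.025] 300.3707202152083 221.7722118514978
[0.54, -0.064, 0.09] 294.8096932033236 199.96873298497994
```

The small nut is in the drawer at z ≈ 0.023. Now the large nut.

>>> send_rows:
  rows:
    - [0,[0.2,0,2.5],0]
    - [0,[0,0,2],0]
    - [0,[0,0,1],0]
    - [0,[0,0,0.4],0]
    - [0,[0,0,0],0]

```text
t: 13.62
tool_pos: [0.6712, 0.0889, 0.0634]
tool_rot: [-3.142, -0.017, -0.001]
contact_force: [0.0, -0.3, -0.6]
opening: -0.0
grip_force: 0.0
```

>>> send_rows:
  rows:
    - [0,[-1.0,0,0],0]
    - [0,[-1.2,0,0],0]
    - [0,[-1.2,0,0],0]
    - [0,[-1.2,0,0],0]
    - [0,[-1.2,0,0],0]
    - [0,[-1.2,0,0],0]
    - [0,[-1.2,0,0],0]
    - [0,[-1.2,0,0],0]
    - [0,[-1.2,0,0],0]
    - [0,[0,0,0],0]

```text
t: 14.88
tool_pos: [0.564, 0.0879, 0.0628]
tool_rot: [3.142, 0.017, -0.001]
contact_force: [0.9, 0.9, 0.1]
opening: 0.0002
grip_force: 0.0
```

```bash
python3 sn.py
```

```text
[0.5647 0.0878 0.0631]
side [289 191  28  24 112] [ 0.555 -0.119  0.049]
side [308 208  12   9  19] [ 0.51  -0.115  0.036]
side [314 208  17  24 120] [ 0.461 -0.086  0.044]
side [287 213  13  11 112] [ 0.556 -0.073  0.022]
side [202 214  18  15 190] [0.641 0.157 0.099]
side [308 228   8   6  13] [ 0.461 -0.036  0.03 ]
side [258 239  18  14 111] [0.504 0.083 0.045]
side [202 248   8   5  16] [0.583 0.229 0.067]
side [202 254  11  15  52] [0.585 0.224 0.039]
side [215 259  30  25 177] [0.514 0.22  0.042]
[0.52, -0.064, 0.025] 300.3707202152083 221.7722118514978
[0.54, -0.064, 0.09] 294.8096932033236 199.96873298497994
```

>>> send_rows:
  rows:
    - [0,[0.4,0,-3],0]
    - [0,[0,0,-3],0]
    - [0,[4,-2.8,0],0]
    - [0,[4,-2.8,0],0]
    - [0,[3,-2.2,0],0]
    - [0,[0,0,2],0]
    - [0,[0,0,2.5],0]
    - [0,[0,0,1.1],0]
    - [0,[0,0,0.4],0]
    - [0,[0,0,0],0]

```text
t: 16.18
tool_pos: [0.6782, 0.1668, 0.0635]
tool_rot: [3.142, 0.016, 0.001]
contact_force: [0.6, 0.1, 0.4]
opening: 0.0002
grip_force: 0.0
```

```bash
python3 sn.py
```

```text
[0.6787 0.1669 0.0641]
side [281 186  39  31 313] [ 0.563 -0.092  0.056]
side [245 196  13   8  59] [0.624 0.023 0.103]
side [314 207  17  22 108] [ 0.461 -0.087  0.044]
side [287 213  13  11 113] [ 0.551 -0.07   0.022]
side [201 214  19  16 192] [0.643 0.157 0.099]
side [306 228   6   6  16] [ 0.461 -0.023  0.043]
side [258 238  18  16 128] [0.504 0.099 0.045]
side [203 251  10  19  68] [0.581 0.224 0.043]
side [215 259  30  28 183] [0.514 0.22  0.042]
[0.52, -0.064, 0.025] 300.3707202152083 221.7722118514978
[0.54, -0.064, 0.09] 294.8096932033236 199.96873298497994
```

>>> send_rows:
  rows:
    - [0,[-1.0,0,0.1],0]
    - [0,[-1.2,0,0],0]
    - [0,[-1.2,0,0],0]
    - [0,[-1.2,0,0],0]
    - [0,[-1.2,0,0],0]
    - [0,[-1.2,0,0],0]
    - [0,[-1.2,0,0],0]
    - [0,[-1.2,0,0],0]
    - [0,[-1.2,0,0],0]
    - [0,[-0.8,0,0],0]

```text
t: 17.48
tool_pos: [0.563, 0.1659, 0.0618]
tool_rot: [3.141, 0.017, -0.001]
contact_force: [-0.8, -0.2, -0.1]
opening: 0.0001
grip_force: 0.0
```

>>> send_rows:
  rows:
    - [0,[0,0,0],0]
    - [0,[0,0,0],0]
    - [0,[0.5,0,-4],0]
    - [0,[0,0,-4],0]
    - [0,[0,0,-4],0]
    - [0,[0,0,0],0]

```text
t: 18.23
tool_pos: [0.5723, 0.1663, 0.1873]
tool_rot: [-3.14, -0.017, -0.014]
contact_force: [0.4, -0.2, 0.9]
opening: 0.0001
grip_force: 0.0
```

```bash
python3 sn.py; python3 look.py pics/s6.png
```

```text
[0.5708 0.1661 0.1845]
side [298 192   3  10  11] [ 0.57  -0.123  0.064]
side [288 196   9   6  11] [ 0.588 -0.097  0.069]
side [245 198  10   6  23] [0.626 0.031 0.102]
side [322 205   9  15  45] [ 0.461 -0.105  0.057]
side [315 208   8   6  12] [ 0.486 -0.105  0.055]
side [287 213  13  11 110] [ 0.551 -0.07   0.022]
side [314 215  16  14  55] [ 0.461 -0.084  0.046]
side [310 220   5   6  12] [ 0.461 -0.038  0.06 ]
side [258 239  18  15 122] [0.503 0.107 0.046]
side [229 259  16  10  81] [0.515 0.19  0.034]
[0.52, -0.064, 0.025] 300.3707202152083 221.7722118514978
[0.54, -0.064, 0.09] 294.8096932033236 199.96873298497994
```

View pics/s6.png

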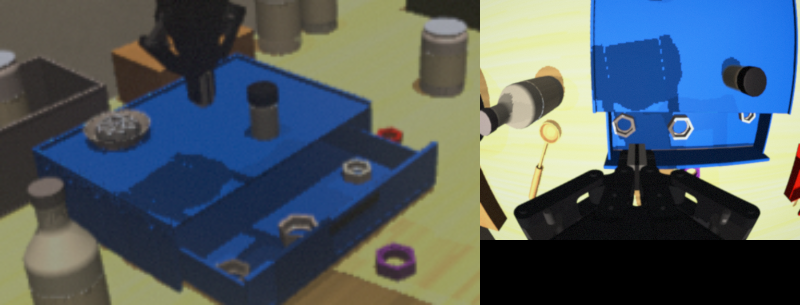

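All three nuts lie flat in the drawer: side view (357,170), (295,228) and (233,268). The shelf is clear apart from the jar and dish. Now go in front of the panel.

>>> send_rows:
  rows:
    - [0,[-3.7,2.9,0],0]
    - [0,[-3.7,2.9,0],0]
    - [0,[-3.7,2.9,0],0]
    - [0,[-3.2,2.9,0],0]
    - [0,[0,0,4],0]
    - [0,[0,0,4],0]
    - [0,[0,0,4],0]
    - [0,[0,0,3],0]
    - [0,[0,0,1.6],0]
    - [0,[0,0,0],0]

```text
t: 19.62
tool_pos: [0.4258, 0.0485, 0.0144]
tool_rot: [-3.141, -0.017, 0.006]
contact_force: [-0.6, -0.1, -0.1]
opening: -0.0001
grip_force: 0.0
```

```bash
python3 - <<'E'
from h import *
d=dict(np.load("top0.npz")); print("purple",cast(d,267,271.5,.01))
from station import ctrl
print(ctrl.get_obs()["tool_pos"],ctrl.get_obs()["contact_force"])
d=ctrl.get_image("side"); W=world(d); b=d["frame"].astype(int)
m=(b.max(2)<75)&(abs(W[...,0]-.425)<.03)&(abs(W[...,1]-.05)<.03)
print("finger low z",np.percentile(W[m][:,2],[0,2,10]),"front x",np.percentile(W[m][:,0],[50,95]))
E
```

```text
purple [0.40863187 0.0414139  0.01      ]
[0.42582545 0.04846498 0.01437585] [-0.6038306  -0.1161479  -0.13095921]
finger low z [0.00053875 0.0070208  0.05623699] front x [0.41129975 0.43910016]
```

>>> send_rows:
  rows:
    - [0,[1,0,0],0]
    - [0,[1,0,0],0]
    - [0,[0.8,0,0],0]
    - [0,[0.8,0,0],0]
    - [0,[0.8,0,0],0]
    - [0,[0.8,0,0],0]
    - [0,[0.8,0,0],0]
    - [0,[0.8,0,0],0]
    - [0,[0.8,0,0],0]
    - [0,[0.8,0,0],0]

```text
t: 20.92
tool_pos: [0.5119, 0.0492, 0.016]
tool_rot: [3.141, 0.017, -0.0]
contact_force: [-1.8, -1.4, 0.7]
opening: 0.0003
grip_force: 0.9
```

>>> send_rows:
  rows:
    - [0,[0.8,0,0],0]
    - [0,[0.8,0,0],0]
    - [0,[0.6,0,0],0]
    - [0,[0.4,0,0],0]
    - [0,[0,0,0],0]

```text
t: 21.55
tool_pos: [0.5381, 0.0498, 0.0162]
tool_rot: [-3.141, -0.017, -0.002]
contact_force: [0.0, -0.5, 0.2]
opening: -0.0001
grip_force: 0.0
```

Keep nudging until the force rises at the stop.

>>> send_rows:
  rows:
    - [0,[0.2,0,0],0]
    - [0,[0.2,0,0],0]
    - [0,[0,0,0],0]

```text
t: 21.92
tool_pos: [0.5416, 0.0498, 0.0161]
tool_rot: [-3.141, -0.017, -0.0]
contact_force: [-0.5, 0.8, -0.2]
opening: -0.0002
grip_force: 0.3
```

>>> send_rows:
  rows:
    - [0,[0.2,0,0],0]
    - [0,[0,0,0],0]

```text
t: 22.18
tool_pos: [0.5413, 0.0497, 0.0161]
tool_rot: [-3.142, -0.017, 0.009]
contact_force: [-8.8, 0.8, 8.0]
opening: -0.0001
grip_force: 4.7
```

The arm has reached the stop, at about 9 N with no further travel. Back off, raise, and check.

>>> send_rows:
  rows:
    - [0,[-1,0,0],0]
    - [0,[-3,0,0],0]
    - [0,[-3,0,-1],0]
    - [0,[0,0,-4],0]
    - [0,[0,0,-5],0]
    - [0,[0,0,-5],0]
    - [0,[-2,3,-3],0]
    - [0,[-2,5,0],0]
    - [0,[0,5,0],0]
    - [0,[0,0,0],0]

```text
t: 23.42
tool_pos: [0.4346, -0.0841, 0.1963]
tool_rot: [3.141, 0.009, 0.002]
contact_force: [-0.1, 0.8, -0.7]
opening: 0.0001
grip_force: 0.0
```

```bash
python3 - <<'E'
from station import ctrl
from h import *
s=ctrl.get_image("side");t=ctrl.get_image("top")
a=cv2.resize(s["frame"][110:300,100:350,::-1],(400,304)); b=cv2.resize(t["frame"][110:300,150:400,::-1],(400,304))
cv2.imwrite("pics/end.png",np.hstack([a,b]))
W=world(t); o=np.load("top0.npz"); 
m=(W[240:,:,2]>.06)&(W[240:,:,2]<.08)
W=world(s); h=cv2.cvtColor(s["frame"],cv2.COLOR_RGB2HSV)
k=(h[...,0]>105)&(h[...,0]<125)&(h[...,1]>150)&(W[...,2]>.02)&(W[...,2]<.06)&(W[...,1]>0)&(W[...,1]<.1)&(W[...,0]>.44)&(W[...,0]<.6)
print("panel face x",np.median(W[k],0), ctrl.get_obs()["contact_force"])
E
```

```text
return _methods._mean(a, axis=axis, dtype=dtype,
  ret = um.true_divide(
```

View pics/end.png

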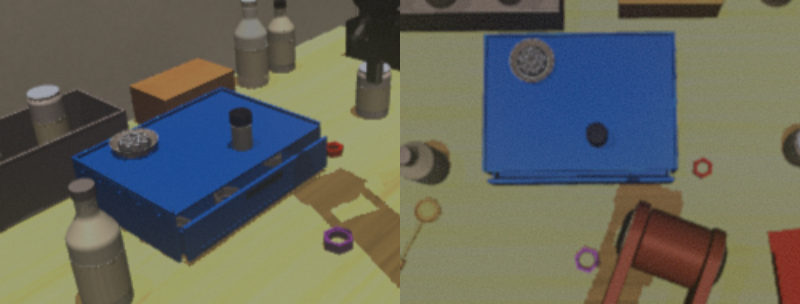

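```bash
python3 - <<'E'
from station import ctrl
from h import *
for n in("side","top"):
    W=world(ctrl.get_image(n)); z=W[...,2]; base=(W[...,1]>.06)&(W[...,1]<.2)&(W[...,0]>.4)
    k=base&(z>.02)&(z<.068)&(W[...,0]<.6); t=base&(z>.066)&(z<.08)&(W[...,0]<.6); e=base&(z>.085)&(z<.097)
    for nm,q in(("face",k),("paneltop",t),("edge",e)):
        if q.any(): print(n,nm,q.sum(),np.round(np.percentile(W[q][:,0],[1,5,50]),4))
E
```

```text
side face 628 [0.5483 0.549  0.5508]
side paneltop 196 [0.5484 0.5493 0.5517]
side edge 2658 [0.5708 0.5763 0.6853]
top face 73 [0.414  0.5518 0.5527]
top paneltop 134 [0.5535 0.5537 0.5569]
top edge 3508 [0.5737 0.5826 0.6871]
```

The face stands about 20 mm in front of the front edge (0.551 against 0.571), so the drawer is fully shut. Handing in.

```bash
python3 -c "
from station import ctrl
print(ctrl.finish_job())"
```

```text
the job is handed in; nothing more can be done
None
```

I swept all three chrome nuts into the drawer with the fingertips only, pushed the drawer fully shut, and handed the job in at about 24 s; the jar, the dish and the other things in view in the final pictures looked to be where they started.

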